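Ring up the sprued wax patterns for investing

TASK

The wax patterns are sprued and ready for investing: lower each of the three empty, paper-lined casting rings over the wax onto the rubber sprue base of its own size, small, medium and large, so that it sits fully down on the base's flange, upright. Set the rings down gently, without dropping or forcing them, and do not knock the fragile wax. Leave the filled grey ring where it stands.

Things in the scene. Friction and masses are not known exactly. Their poses are not given: they have to be found in the camera images.
- ring_small_center (a point): Centre (on the axis, half-way up) of the small empty casting ring: an open steel tube, 42 mm outside, 38 mm inside, wall 2 mm, 46 mm high, lined with a thin off-white paper strip, standing upright and loose on the worktop (50 to 150 g). z axis along the tube, upward; both ends are alike. Grip it from above across the outside of its upper half.
- ring_medium_center (a point): Centre (on the axis, half-way up) of the medium empty casting ring: an open steel tube, 54 mm outside, 50 mm inside, wall 2 mm, 52 mm high, lined with a thin off-white paper strip, standing upright and loose on the worktop (50 to 150 g). z axis along the tube, upward; both ends are alike. Grip it from above across the outside of its upper half.
- ring_large_center (a point): Centre (on the axis, half-way up) of the large empty casting ring: an open steel tube, 66 mm outside, 62 mm inside, wall 2 mm, 58 mm high, lined with a thin off-white paper strip, standing upright and loose on the worktop (50 to 150 g). z axis along the tube, upward; both ends are alike. Grip it from above across the outside of its upper half.
- base_small: Small rubber sprue base (about 190 g, loose, standing on the worktop): dark grey round flange of 54 mm diameter and 8 mm thick, on which a ring comes to rest; on it a round shoulder of 34 mm diameter (8 to 12 mm up), which the small ring slips over with 2 mm play all round, narrowing as a cone to 12 mm diameter at 26 mm up; above that stands one green wax crown. Origin at the centre of its underside, z up.
- base_medium: Medium rubber sprue base (about 190 g, loose, standing on the worktop): dark grey round flange of 66 mm diameter and 8 mm thick, on which a ring comes to rest; on it a round shoulder of 46 mm diameter (8 to 12 mm up), which the medium ring slips over with 2 mm play all round, narrowing as a cone to 12 mm diameter at 26 mm up; above that stands a straight blue wax bridge of three crowns. Origin at the centre of its underside, z up.
- base_large: Large rubber sprue base (about 190 g, loose, standing on the worktop): dark grey round flange of 78 mm diameter and 8 mm thick, on which a ring comes to rest; on it a round shoulder of 58 mm diameter (8 to 12 mm up), which the large ring slips over with 2 mm play all round, narrowing as a cone to 12 mm diameter at 26 mm up; above that stands a curved red wax bridge of five crowns. Origin at the centre of its underside, z up.
- wax_small: The fragile wax pattern on the small base: one green wax crown, from 26 mm up to 44 mm above the worktop and nowhere more than 7 mm from the base's axis. Fixed to the base; its origin and axes are those of the base (centre of the base's underside).
- wax_medium: The fragile wax pattern on the medium base: a straight blue wax bridge of three crowns, from 26 mm up to 47 mm above the worktop and nowhere more than 16 mm from the base's axis. Fixed to the base; its origin and axes are those of the base (centre of the base's underside).
- wax_large: The fragile wax pattern on the large base: a curved red wax bridge of five crowns, from 26 mm up to 49 mm above the worktop and nowhere more than 21 mm from the base's axis. Fixed to the base; its origin and axes are those of the base (centre of the base's underside).
- filled_ring_center (a point): Centre (half-way up) of a casting ring that has already been filled: a solid dull grey cylinder, 67 mm diameter, 62 mm high, closed on top, standing loose among the empty rings. It stays where it is.
Mind the look-alikes: they are no part of the job. Leave any orange look-alike of the part that bears ring_medium_center alone.

How it is judged:
At the end, for the whole second after the job is handed in: Each ring stands on the base of its own size: axes within 6 mm, ring height within 3 mm of fully down on the flange, ring and base upright within 0.08 rad and the base on the worktop; all released and at rest (horizontal distance between ring_small_center and base_small below 0.006 m and z of ring_small_center in the frame of base_small between 0.028 and 0.034 m and angle between each of ring_small_center, base_small, ring_medium_center, base_medium, ring_large_center, base_large's own z axis and vertical below 0.08 rad and height (world z) of each of base_small, base_medium, base_large below 0.006 m and linear speed of each of ring_small, base_small, ring_medium, base_medium, ring_large, base_large below 0.02 m/s and horizontal distance between ring_medium_center and base_medium below 0.006 m and z of ring_medium_center in the frame of base_medium between 0.031 and 0.037 m and horizontal distance between ring_large_center and base_large below 0.006 m and z of ring_large_center in the frame of base_large between 0.034 and 0.04 m); the robot touches nothing.
It fails at once if a wax pattern is hit (more than 2 N) (contact force between any of wax_small, wax_medium, wax_large and anything else above 2 N).
It fails at once if a ring is pressed hard onto its base (more than 40 N) (contact force between ring_small and base_small above 40 N or contact force between ring_medium and base_medium above 40 N or contact force between ring_large and base_large above 40 N).
It fails at once if a ring is dropped onto its base (faster than 0.5 m/s in the last 20 mm) ((horizontal distance between ring_small_center and base_small below 0.03 m and z of ring_small_center in the frame of base_small below 0.051 m and linear speed of ring_small above 0.5 m/s) or (horizontal distance between ring_medium_center and base_medium below 0.03 m and z of ring_medium_center in the frame of base_medium below 0.054 m and linear speed of ring_medium above 0.5 m/s) or (horizontal distance between ring_large_center and base_large below 0.03 m and z of ring_large_center in the frame of base_large below 0.057 m and linear speed of ring_large above 0.5 m/s)).
It fails at once if the filled ring is moved (more than 15 mm) or tipped (distance of filled_ring_center from where it was at the start of the episode above 0.015 m or angle between filled_ring_center's own z axis and vertical above 0.2 rad).
It also fails if it takes over 80 s, if anything falls off the work surface, if the arm or the gripper's body presses on something with over 40 N, if the wrist force passes 120 N, or if a joint passes its speed limit or range.

ROBOT

A 6-joint arm with a two-finger parallel gripper is mounted at the origin on a cart in front of the work surface, level with it; the furniture and walls round the work are solid. World frame = base frame: x ahead of the robot, y to its left, z up, the work surface at z = 0. Lengths are in m, angles in rad, forces in N, time in s.
With the tool pointing down it reaches from about 0.35 to 0.975 m from the base axis. Payload 4.9 kg.
Tool frame: the origin (TCP) lies at the very end of the fingers, on their centre line; the grasp point (between the pads) lies 19 mm behind it; z points along the fingers, y is the line along which they close (so a half turn about z gives the same grasp; the last joint's range is limited). The gripper opens to 85 mm and grips with 20 to 120 N. Pads are 22 mm wide; open, the fingers measure 114 mm over their backs; the gripper's body (76 mm by 85 mm) begins 54 mm behind the grasp point. The pads swing forward as they close: fully open they stand 13 mm farther back than shut.
Start: joints at [1.027, 0.053, 1.613, -0, 1.476, -0.119], TCP at [0.258, 0.569, 0.231] pointing down, gripper open.
Joint ranges: [-3.01, 3.01], [-1.01, 2.22], [0.06, 2.58], [-1.02, 4.17], [0.09, 2.62], [-3.14, 3.14]. Speed limits (rad/s): [2.57, 2.57, 3.14, 3.14, 3.14, 3.14].

INTERFACE

Orientations are given as a unit quaternion [w, x, y, z].
In Python, from plant import manip gives the robot as it stands.
- The arm moves only by the tool play_rows, never from a script. Its argument "series" is a list that holds one entry, the list of rows, each a list of 7 numbers: the shift along the world's x, y, z in m, then the turn, a rotation vector about the world's x, y, z in degrees, then the opening, from 0 (shut) to 1 (fully open). In form: [[[dx, dy, dz, rx, ry, rz, grip], ...]]. A call has 1 to 10 rows; each row shifts and turns the commanded pose from where the row before left it; what a row does not reach is not made up. A row lasts 1/10 s, in which the tool goes at most 50 mm and 8.59 degrees, less where a joint would pass 70% of its speed; a pose out of reach is approached as far as the arm can. A call with a gripper value outside its range is refused whole. The fingers move at their own pace and stop on an object; the grip force is fixed at half the most. Time passes only in rows, so rows that do not move let the fingers close. It gives the time, the measured TCP pose, the force, the opening and the grip force at its end, in the units of the state.
- manip.state(): the state, without advancing time (a new reading comes with each control period).
- manip.grab_frame(name): name is "side" or "top"; returns a dict with "frame" (400x640x3 uint8, blue, green, red), "mtx" (3x3 intrinsics, pixels), "k1" (the pictures are not rectified: a ray, as slopes to the right and down, at radius r is drawn at 1 + k1 r^2 times it, then the intrinsics apply), "R" (3x3) and "t" (3): a world point X has camera coordinates R X + t. Camera axes: x right, y down, z forward; pixel columns grow to the right and rows downward; lengths in m; the calibration is good to about 2 mm. A picture is of the moment at which its call begins. There is no depth.
- manip.job_done(): hands the job in; it is judged then, once.
The state is a dict: "time": time; "joint_pos": joint angles; "joint_vel": joint speeds; "joint_efforts": joint torques, N m; "tool_pos": TCP position; "tool_rot": TCP orientation; "contact_force": force on the tool from outside, world axes, zero at the start; "ft_torque": the same for the moment, N m; "gripper_width": opening from 0.0 (shut) to 1.0 (fully open); "grasp_force": force on a finger pad.
Only numpy, scipy, OpenCV 4.12 (cv2) and the standard library are available. Lean on these libraries where they do the work, as an engineer would, in place of code of your own. Each camera call takes 0.05 s, during which the arm holds its last target. There are 200 camera calls.

## Working session

There is one attempt and no reset: what is moved stays moved. The work goes in short steps, Python scripts to look and compute and a tool call to move; the robot and the scene stay as the last step left them, time stands still between calls to the robot, and variables do not carry over. Pictures are saved under pics/ and viewed, at most 14 in all, crops included, and the job is handed in when it is done.

Besides the shell and the picture viewer there is one more tool, called in YAML: its name, and indented under it one key for each argument. play_rows: Moves the arm, as the interface text tells. Its arguments: {"type":"object","properties":{"series":{"type":"array"}},"required":["series"]}

```bash
mkdir -p pics; cat > h.py <<'E'
import numpy as np, cv2, pickle
from plant import manip
def grab(n,f=None):
    d=manip.grab_frame(n)
    if f: cv2.imwrite('pics/'+f,d['frame'])
    pickle.dump(d,open(n+'.pkl','wb')); return d
def ray(d,u,v):
    K=np.array(d['mtx']);p=np.array([(u-K[0,2])/K[0,0],(v-K[1,2])/K[1,1]]);q=p.copy()
    for _ in range(30): q=p/(1+d['k1']*(q@q))
    R=np.array(d['R']);t=np.array(d['t']).ravel()
    return -R.T@t, R.T@np.r_[q,1]
def at(d,u,v,z):
    c,r=ray(d,u,v); return c+r*(z-c[2])/r[2]
def proj(d,X):
    K=np.array(d['mtx']);c=(np.array(d['R'])@np.array(X,float).T).T+np.array(d['t']).ravel()
    q=c[...,:2]/c[...,2:];q=q*(1+d['k1']*(q**2).sum(-1,keepdims=True))
    return q*[K[0,0],K[1,1]]+[K[0,2],K[1,2]]
E
python3 - <<'E'
from h import *
for n in('side','top'):
    d=grab(n,n+'0.png'); print(n,-np.array(d['R']).T@np.array(d['t']).ravel(),np.array(d['mtx'])[0,0],d['k1'],np.round(d['R'],2).tolist())
print(manip.state())
E
```

```text
side [ 0.27087609 -0.71511686  0.42946764] 407.44668771837485 -0.03775450215037782 [[0.95, -0.33, 0.0], [-0.13, -0.39, -0.91], [0.3, 0.86, -0.41]]
top [0.46362613 0.02877979 0.91888033] 377.8652923255318 -0.01774546163223816 [[-0.0, -1.0, 0.0], [-1.0, 0.0, -0.08], [0.08, -0.0, -1.0]]
{'time': 0.1, 'joint_pos': array([ 1.02700726e+00,  5.32846439e-02,  1.61419163e+00, -2.72437674e-05,
        1.47595560e+00, -1.19003033e-01]), 'joint_vel': array([-0.00197107, -0.00291423, -0.00185715, -0.00089997,  0.00233449,
        0.00020123]), 'joint_efforts': array([ 2.08585830e-04, -3.94903314e+01, -3.71363640e+01, -1.49836505e-04,
        3.91161288e-03, -2.06441507e-05]), 'tool_pos': array([0.25729152, 0.56896193, 0.23016891]), 'tool_rot': array([-2.86385778e-04,  2.10798383e-01,  9.77529128e-01, -8.73984897e-04]), 'contact_force': array([ 0.81256471, -0.18703728,  0.1243168 ]), 'ft_torque': array([-0.00510988,  0.01123602,  0.03227299]), 'grasp_force': 0.0, 'gripper_width': 1.0008890411447586}
```

View pics/side0.png

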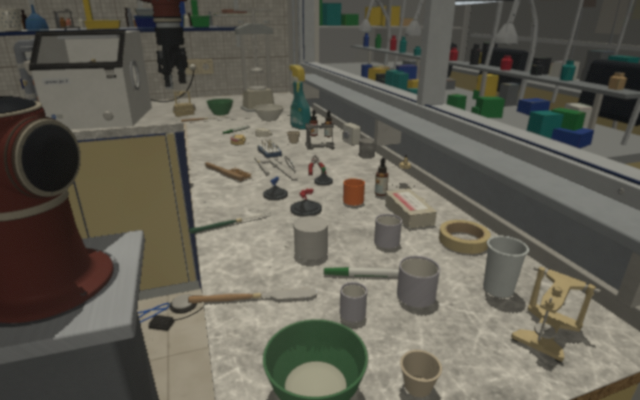

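View pics/top0.png

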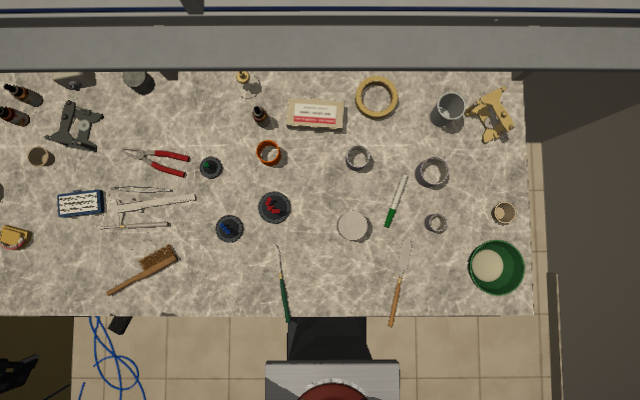

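Possible targets in the top view:
- **Empty rings:** small (436,223), medium (358,158), large (433,173).
- **Ring look-alikes:** orange ring (268,152), filled ring (353,226), tin cup (450,108), tan cup (503,212), tape roll (377,97).
- **Bases:** green/small (210,167), blue/medium (229,229), red/large (275,207).

I'll check these in a close crop with model outlines drawn on it.

```bash
cat > ov.py <<'E'
from h import *
G={'rs':(436,223,.046,21,.046),'rm':(358,158,.052,27,.052),'rl':(433,173,.058,33,.058),'bs':(210,167,.008,27,.008),'bm':(229,229,.008,33,.008),'bl':(275,207,.008,39,.008)}
def circ(d,p,r,z):
    a=np.linspace(0,2*np.pi,60); return proj(d,np.c_[p[0]+r*np.cos(a),p[1]+r*np.sin(a),0*a+z])
def crop(d,box,k,circs,f):
    x0,y0,x1,y1=box
    im=cv2.resize(d['frame'][y0:y1,x0:x1],None,fx=k,fy=k,interpolation=cv2.INTER_CUBIC)
    for p,r,z,c in circs:
        q=((circ(d,p,r,z)-[x0,y0]+.5)*k).round().astype(int); cv2.polylines(im,[q],True,c,1)
    for u in range(x0-x0%10+10,x1,10): cv2.putText(im,str(u),((u-x0)*k,8),0,.3,(255,255,255),1)
    for v in range(y0-y0%10+10,y1,10): cv2.putText(im,str(v),(0,(v-y0)*k),0,.3,(255,255,255),1)
    cv2.imwrite('pics/'+f,im)
E
python3 - <<'E'
from ov import *
d=pickle.load(open('top.pkl','rb'));C=[]
for n,(u,v,z,r,_) in G.items():
    p=at(d,u,v,z);print(n,p.round(4));C.append((p,r/1000,z,(0,255,255)))
crop(d,(330,140,460,250),6,C,'r1.png') if 0 else crop(d,(330,140,455,250),5,C,'r1.png')
crop(d,(190,140,300,250),5,C,'b1.png')
E
```

```text
rs [ 0.4798 -0.2393  0.046 ]
rm [ 0.6309 -0.0598  0.052 ]
rl [ 0.5947 -0.2318  0.058 ]
bs [0.6178 0.2968 0.008 ]
bm [0.4671 0.2476 0.008 ]
bl [0.5199 0.1374 0.008 ]
```

View pics/r1.png

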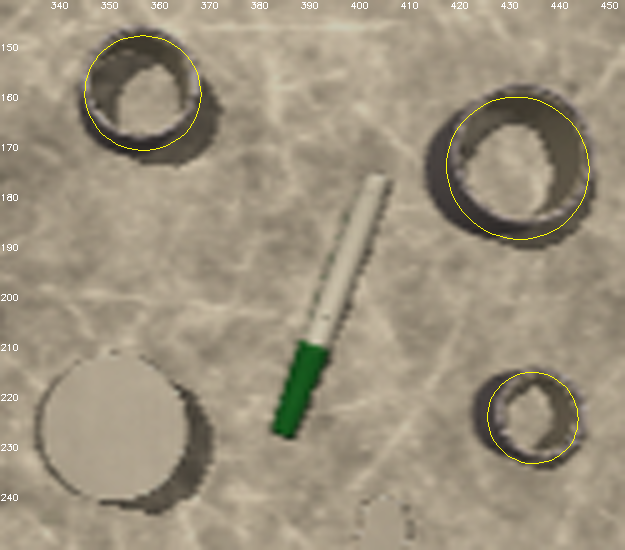

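View pics/b1.png

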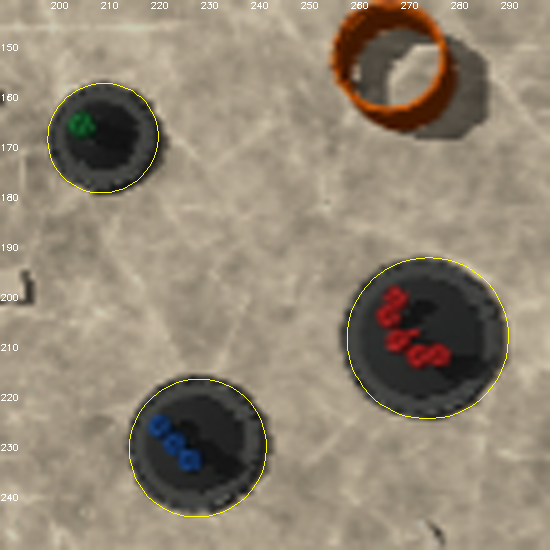

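Choices confirmed: base outlines fit well, ring outlines are a few pixels off. I'll fit the rings closer with top and bottom outlines.

```bash
python3 - <<'E'
from ov import *
d=pickle.load(open('top.pkl','rb'))
R={'rs':(435.8,222,.046,21),'rm':(358,156.8,.052,27),'rl':(434.4,170.8,.058,33)}
C=[]
for n,(u,v,z,r) in R.items():
    p=at(d,u,v,z);print(n,p.round(4))
    C+=[(p,r/1000,z,(0,255,255)),(p,r/1000,0,(0,255,0)),(p,(r-2)/1000,z,(255,255,0))]
S=[]
for n,(u,v,z,r) in R.items():
    u=int(u)-2;v=int(v); crop(d,(u-19,v-19,u+19,v+21),10,C,'t.png'); S.append(cv2.imread('pics/t.png'))
s=pickle.load(open('side.pkl','rb'));crop(s,(335,205,445,335),4,[],'t.png')
S2=cv2.imread('pics/t.png')
top=np.hstack(S[:2]); b=np.zeros((400,760,3),np.uint8); 
cv2.imwrite('pics/r2.png',cv2.resize(np.vstack([top,np.hstack([S[2],np.zeros_like(S[2])])]),None,fx=.75,fy=.75,interpolation=cv2.INTER_AREA))
E
```

```text
rs [ 0.4821 -0.2389  0.046 ]
rm [ 0.6338 -0.0598  0.052 ]
rl [ 0.5998 -0.2352  0.058 ]
```

View pics/r2.png

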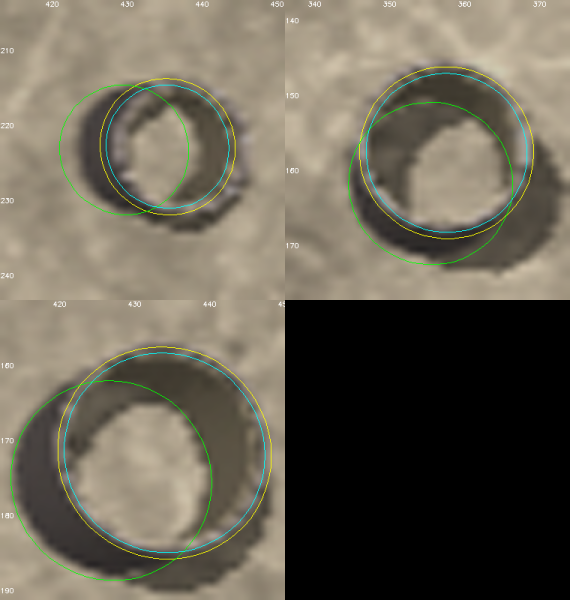

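Medium and large outlines fit; the small ring should move about 2 px right, to (.481,-.2435). Setting out to the medium ring first.

play_rows:
  series:
    - [[0.02,-0.035,0,0,0,2.43,1],[0.02,-0.035,0,0,0,2.43,1],[0.02,-0.035,0,0,0,2.43,1],[0.02,-0.035,0,0,0,2.43,1],[0.02,-0.035,0,0,0,2.43,1],[0.02,-0.035,0,0,0,2.43,1],[0.02,-0.035,0,0,0,2.43,1],[0.02,-0.035,0,0,0,2.43,1],[0.02,-0.035,0,0,0,2.43,1],[0.02,-0.035,0,0,0,2.43,1]]

```text
time: 1.1
tool_pos: [0.4578, 0.2178, 0.2309]
tool_rot: [-0.0, -0.001, 1.0, -0.0]
contact_force: [0.5, 0.7, 0.2]
gripper_width: 1.001
grasp_force: 0.0
```

play_rows:
  series:
    - [[0.022,-0.035,-0.01,0,0,0,1],[0.022,-0.035,-0.01,0,0,0,1],[0.022,-0.035,-0.01,0,0,0,1],[0.022,-0.035,-0.01,0,0,0,1],[0.022,-0.035,-0.01,0,0,0,1],[0.022,-0.035,-0.01,0,0,0,1],[0.022,-0.035,-0.01,0,0,0,1],[0.022,-0.034,-0.01,0,0,0,1],[0,0,0,0,0,0,1],[0,0,0,0,0,0,1]]

```text
time: 2.1
tool_pos: [0.6331, -0.06, 0.1501]
tool_rot: [-0.001, 0.001, 1.0, 0.0]
contact_force: [0.3, 0.3, -0.5]
gripper_width: 1.0
grasp_force: 0.0
```

play_rows:
  series:
    - [[0,0,-0.03,0,0,0,1],[0,0,-0.03,0,0,0,1],[0,0,-0.03,0,0,0,1],[0,0,-0.025,0,0,0,1],[0,0,-0.021,0,0,0,1],[0,0,0,0,0,0,0.5],[0,0,0,0,0,0,0.5],[0,0,0,0,0,0,0.5],[0,0,0,0,0,0,0.5],[0,0,0,0,0,0,0.5]]

```text
time: 3.1
tool_pos: [0.6347, -0.0596, 0.0172]
tool_rot: [0.001, 0.0, 1.0, -0.0]
contact_force: [-0.6, 1.2, 3.1]
gripper_width: 0.606
grasp_force: 62.9
```

play_rows:
  series:
    - [[0,0,0,0,0,0,0.85],[0,0,0,0,0,0,0.85],[0,0,0,0,0,0,0.85],[0,0,0,0,0,-8,0.85],[0,0,0,0,0,-8,0.85],[0,0,0,0,0,-8,0.85],[0,0,0,0,0,-8,0.85],[0,0,0,0,0,-8,0.85],[0,0,0,0,0,-8,0.85],[0,0,0,0,0,-8,0.85]]

```text
time: 4.1
tool_pos: [0.6334, -0.0596, 0.015]
tool_rot: [-0.0, 0.472, 0.881, -0.0]
contact_force: [0.9, -0.8, -0.5]
gripper_width: 0.851
grasp_force: 0.0
```

play_rows:
  series:
    - [[0,0,0,0,0,-8,0.85],[0,0,0,0,0,-8,0.85],[0,0,0,0,0,-8,0.85],[0,0,0,0,0,-8,0.85],[0,0,0,0,0,-2,0.85],[0,0,0,0,0,0,0.4],[0,0,0,0,0,0,0.4],[0,0,0,0,0,0,0.4],[0,0,0,0,0,0,0.4],[0,0,0,0,0,0,0.4]]

```text
time: 5.1
tool_pos: [0.634, -0.0597, 0.0158]
tool_rot: [0.0, 0.707, 0.707, 0.0]
contact_force: [0.4, -0.0, 3.2]
gripper_width: 0.63
grasp_force: 63.1
```

```bash
python3 - <<'E'
from h import *
s=manip.state();print(s['tool_pos'],s['tool_rot'],s['joint_pos'].round(2),s['gripper_width'],s['contact_force'])
E
```

```text
[ 0.63399353 -0.05969963  0.01575389] [4.13999222e-04 7.07236762e-01 7.06976626e-01 2.04292031e-04] [-0.21  0.3   1.72 -0.    1.12 -0.21] 0.63015307252091 [ 0.443886   -0.03799331  3.19682285]
```

play_rows:
  series:
    - [[0,0,0.03,0,0,0,0.4],[0,0,0.045,0,0,0,0.4],[0,0,0.05,0,0,0,0.4],[-0.021,0.0385,0,0,0,0,0.4],[-0.021,0.0385,0,0,0,0,0.4],[-0.021,0.0385,0,0,0,0,0.4],[-0.021,0.0385,0,0,0,0,0.4],[-0.021,0.0385,0,0,0,0,0.4],[-0.021,0.0385,0,0,0,0,0.4],[-0.021,0.0385,0,0,0,0,0.4]]

```text
time: 6.1
tool_pos: [0.4847, 0.2111, 0.1394]
tool_rot: [-0.0, 0.707, 0.707, -0.001]
contact_force: [0.3, 0.6, -1.3]
gripper_width: 0.622
grasp_force: 63.3
```

play_rows:
  series:
    - [[-0.02,0.038,0,0,0,0,0.4],[0,0,-0.02,0,0,0,0.4],[0,0,-0.02,0,0,0,0.4],[0,0,-0.02,0,0,0,0.4],[0,0,0,0,0,0,0.4],[0,0,0,0,0,0,0.4]]

```text
time: 6.7
tool_pos: [0.4659, 0.2477, 0.0797]
tool_rot: [-0.0, 0.707, 0.707, -0.001]
contact_force: [-0.3, 0.3, -1.2]
gripper_width: 0.627
grasp_force: 63.3
```

```bash
python3 - <<'E'
from ov import *
s=manip.state();print(s['tool_pos'],s['tool_rot'],s['gripper_width'],s['contact_force'])
d=grab('side','s1.png');p=s['tool_pos']
t=grab('top')
b=np.array([.4671,.2476,0])
hb=s['tool_pos'][2]-.015
c,r=proj(d,b[None])[0].astype(int)
crop(d,(c-50,r-60,c+50,r+20),7,[(b,.033,.008,(0,255,255)),(p,.027,hb,(0,255,0)),(p,.027,hb+.052,(0,255,0))],'s1c.png')
E
```

```text
[0.46593164 0.24768659 0.07969801] [-4.10428498e-04  7.07331279e-01  7.06881589e-01 -8.44783082e-04] 0.6274773091328741 [-0.34585341  0.25590829 -1.17019181]
```

View pics/s1c.png

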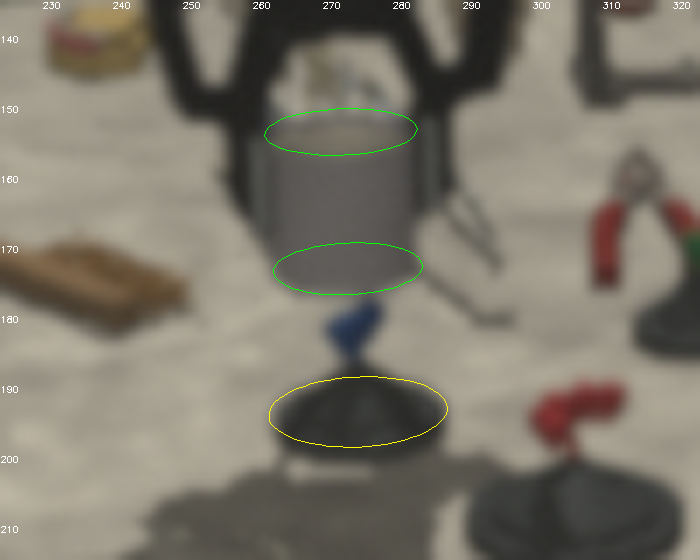

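The ring hangs upright over the blue wax, about 1–2 mm toward low x of the base axis. I'll correct 1 mm and lower to just above the shoulder.

play_rows:
  series:
    - [[0.001,0,-0.01,0,0,0,0.4],[0,0,-0.01,0,0,0,0.4],[0,0,-0.01,0,0,0,0.4],[0,0,-0.01,0,0,0,0.4],[0,0,-0.005,0,0,0,0.4],[0,0,-0.003,0,0,0,0.4],[0,0,-0.002,0,0,0,0.4],[0,0,0,0,0,0,0.4]]

```text
time: 7.6
tool_pos: [0.4676, 0.248, 0.0302]
tool_rot: [-0.0, 0.707, 0.707, -0.0]
contact_force: [0.1, 0.5, -1.5]
gripper_width: 0.624
grasp_force: 63.3
```

play_rows:
  series:
    - [[0,0,-0.002,0,0,0,0.4],[0,0,-0.001,0,0,0,0.4],[0,0,0,0,0,0,0.4]]

```text
time: 7.9
tool_pos: [0.4676, 0.2479, 0.0273]
tool_rot: [0.0, 0.707, 0.707, 0.0]
contact_force: [0.1, -0.8, -1.3]
gripper_width: 0.623
grasp_force: 63.3
```

play_rows:
  series:
    - [[0,0,-0.001,0,0,0,0.4],[0,0,-0.001,0,0,0,0.4],[0,0,0,0,0,0,0.4]]

```text
time: 8.2
tool_pos: [0.4674, 0.2479, 0.0251]
tool_rot: [-0.0, 0.707, 0.707, -0.0]
contact_force: [0.1, -0.4, -0.7]
gripper_width: 0.622
grasp_force: 63.3
```

play_rows:
  series:
    - [[0,0,-0.001,0,0,0,0.4],[0,0,0,0,0,0,0.4]]

```text
time: 8.4
tool_pos: [0.4675, 0.2479, 0.0241]
tool_rot: [-0.0, 0.707, 0.707, -0.0]
contact_force: [-0.0, -0.8, -1.2]
gripper_width: 0.624
grasp_force: 63.3
```

play_rows:
  series:
    - [[0,0,-0.001,0,0,0,0.4],[0,0,0,0,0,0,0.4]]

```text
time: 8.6
tool_pos: [0.4677, 0.248, 0.0237]
tool_rot: [-0.0, 0.707, 0.707, -0.0]
contact_force: [-1.6, -0.2, 3.2]
gripper_width: 0.623
grasp_force: 63.7
```

play_rows:
  series:
    - [[0,0,0,0,0,0,0.8],[0,0,0,0,0,0,0.9],[0,0,0,0,0,0,1],[0,0,0,0,0,0,1],[0,0,0.03,0,0,0,1],[0,0,0.045,0,0,0,1],[0,0,0.045,0,0,0,1]]

```text
time: 9.3
tool_pos: [0.4667, 0.2476, 0.1437]
tool_rot: [-0.0, 0.707, 0.707, -0.001]
contact_force: [0.4, 0.1, 0.2]
gripper_width: 1.001
grasp_force: 0.0
```

play_rows:
  series:
    - [[0.011,-0.04,0,0,0,0,1],[0.011,-0.04,0,0,0,0,1],[0.011,-0.04,0,0,0,0,1],[0.011,-0.04,0,0,0,0,1],[0.011,-0.04,0,0,0,0,1],[0.011,-0.04,0,0,0,0,1],[0.011,-0.04,0,0,0,0,1],[0.011,-0.04,0,0,0,0,1],[0.011,-0.04,0,0,0,0,1],[0.011,-0.04,0,0,0,0,1]]

```text
time: 10.3
tool_pos: [0.5778, -0.1538, 0.1432]
tool_rot: [0.0, 0.707, 0.707, 0.0]
contact_force: [-0.5, -0.6, 1.4]
gripper_width: 1.004
grasp_force: 0.0
```

play_rows:
  series:
    - [[0.011,-0.04,0,0,0,0,1],[0.011,-0.042,0,0,0,0,1],[0,0,0,0,0,0,1],[0,0,0,0,0,0,1]]

```text
time: 10.7
tool_pos: [0.5994, -0.2348, 0.1428]
tool_rot: [-0.0, 0.708, 0.706, 0.0]
contact_force: [0.2, 0.9, -0.0]
gripper_width: 0.998
grasp_force: 0.0
```

```bash
python3 - <<'E'
from ov import *
s=manip.state();print(s['tool_pos'])
t=grab('top','t2.png')
C=[((.4671,.2476),.033,.008,(0,255,255)),((.4671,.2476),.027,.060,(0,255,0))]
crop(t,(205,195,300,260),8,C,'t2c.png')
E
```

```text
[ 0.59938693 -0.23476497  0.14284873]
```

View pics/t2c.png

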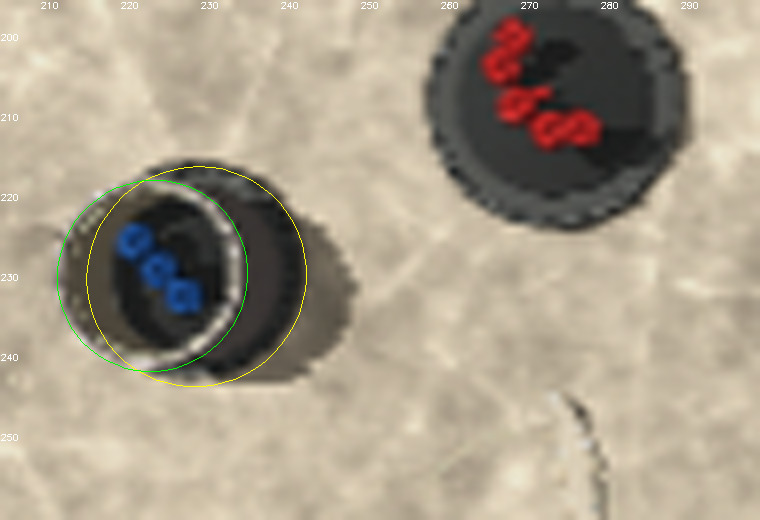

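Medium ring is seated squarely: rim around (222,229), matching the seated outline. Large base flange centre is near (274.6,206.8). Next, the large ring.

play_rows:
  series:
    - [[0,0,-0.04,0,0,0,1],[0,0,-0.04,0,0,0,1],[0,0,-0.025,0,0,0,1],[0,0,-0.018,0,0,0,1],[0,0,0,0,0,0,0.6],[0,0,0,0,0,0,0.5],[0,0,0,0,0,0,0.5],[0,0,0,0,0,0,0.5],[0,0,0,0,0,0,0.5]]

```text
time: 11.65
tool_pos: [0.6004, -0.2345, 0.0217]
tool_rot: [0.001, 0.707, 0.707, 0.0]
contact_force: [-0.6, 0.2, -1.6]
gripper_width: 0.765
grasp_force: 66.3
```

play_rows:
  series:
    - [[0,0,0,0,0,0,0.95],[0,0,0,0,0,0,0.95],[0,0,0,0,0,0,0.95],[0,0,0,0,0,8,0.95],[0,0,0,0,0,8,0.95],[0,0,0,0,0,8,0.95],[0,0,0,0,0,8,0.95],[0,0,0,0,0,8,0.95],[0,0,0,0,0,8,0.95],[0,0,0,0,0,8,0.95]]

```text
time: 12.65
tool_pos: [0.5996, -0.2341, 0.0203]
tool_rot: [0.0, 0.29, 0.957, -0.0]
contact_force: [-0.3, 0.3, -0.3]
gripper_width: 0.953
grasp_force: 0.0
```

play_rows:
  series:
    - [[0,0,0,0,0,8,0.95],[0,0,0,0,0,8,0.95],[0,0,0,0,0,8,0.95],[0,0,0,0,0,8,0.95],[0,0,0,0,0,2,0.95],[0,0,0,0,0,0,0.5],[0,0,0,0,0,0,0.5],[0,0,0,0,0,0,0.5],[0,0,0,0,0,0,0.5],[0,0,0,0,0,0,0.5]]

```text
time: 13.65
tool_pos: [0.6002, -0.2344, 0.0211]
tool_rot: [0.001, 0.001, 1.0, -0.0]
contact_force: [0.8, -0.4, 4.2]
gripper_width: 0.751
grasp_force: 66.6
```

play_rows:
  series:
    - [[0,0,0.03,0,0,0,0.5],[0,0,0.045,0,0,0,0.5],[0,0,0.05,0,0,0,0.5],[-0.008,0.037,0,0,0,0,0.5],[-0.008,0.037,0,0,0,0,0.5],[-0.008,0.037,0,0,0,0,0.5],[-0.008,0.037,0,0,0,0,0.5],[-0.008,0.037,0,0,0,0,0.5],[-0.008,0.037,0,0,0,0,0.5],[-0.008,0.037,0,0,0,0,0.5]]

```text
time: 14.65
tool_pos: [0.542, 0.0265, 0.144]
tool_rot: [-0.001, 0.0, 1.0, 0.0]
contact_force: [0.8, 0.0, -0.7]
gripper_width: 0.759
grasp_force: 66.5
```

play_rows:
  series:
    - [[-0.008,0.037,0,0,0,0,0.5],[-0.008,0.037,0,0,0,0,0.5],[-0.007,0.0395,0,0,0,0,0.5],[0,0,-0.02,0,0,0,0.5],[0,0,-0.02,0,0,0,0.5],[0,0,-0.02,0,0,0,0.5],[0,0,0,0,0,0,0.5],[0,0,0,0,0,0,0.5]]

```text
time: 15.45
tool_pos: [0.5196, 0.1383, 0.0844]
tool_rot: [-0.001, 0.0, 1.0, -0.0]
contact_force: [1.1, -1.1, -1.0]
gripper_width: 0.755
grasp_force: 66.5
```

```bash
python3 - <<'E'
from ov import *
s=manip.state();print(s['tool_pos'],s['contact_force'])
d=grab('side');p=s['tool_pos']
b=np.array([.5206,.138,0]);hb=p[2]-.0205
c,r=proj(d,b[None])[0].astype(int)
crop(d,(c-50,r-60,c+50,r+20),7,[(b,.039,.008,(0,255,255)),(p,.033,hb,(0,255,0)),(p,.033,hb+.058,(0,255,0))],'s2c.png')
E
```

```text
[0.51962808 0.13834735 0.08440421] [ 1.06283855 -1.05773192 -0.95387093]
```

View pics/s2c.png

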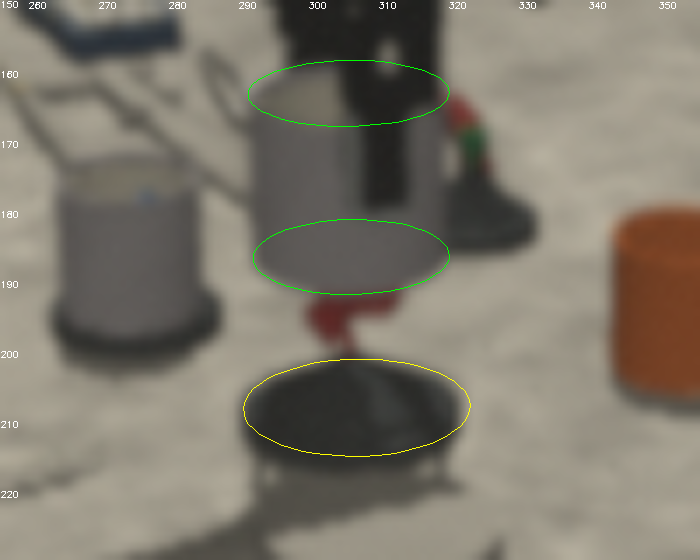

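The ring hangs centred over the red wax; ring and base deviate by the same half pixel. Lowering.

play_rows:
  series:
    - [[0,0,-0.01,0,0,0,0.5],[0,0,-0.01,0,0,0,0.5],[0,0,-0.01,0,0,0,0.5],[0,0,-0.01,0,0,0,0.5],[0,0,-0.005,0,0,0,0.5],[0,0,-0.003,0,0,0,0.5],[0,0,-0.002,0,0,0,0.5],[0,0,0,0,0,0,0.5]]

```text
time: 16.3
tool_pos: [0.5206, 0.1384, 0.0352]
tool_rot: [-0.0, 0.0, 1.0, -0.0]
contact_force: [0.5, -0.4, -0.8]
gripper_width: 0.754
grasp_force: 66.5
```

play_rows:
  series:
    - [[0,0,-0.001,0,0,0,0.5],[0,0,-0.001,0,0,0,0.5],[0,0,-0.001,0,0,0,0.5],[0,0,0,0,0,0,0.5]]

```text
time: 16.7
tool_pos: [0.5205, 0.1385, 0.0323]
tool_rot: [-0.0, 0.0, 1.0, 0.0]
contact_force: [-0.2, 0.1, -0.6]
gripper_width: 0.755
grasp_force: 66.5
```

play_rows:
  series:
    - [[0,0,-0.001,0,0,0,0.5],[0,0,-0.001,0,0,0,0.5],[0,0,0,0,0,0,0.5]]

```text
time: 17.0
tool_pos: [0.5204, 0.1384, 0.0301]
tool_rot: [-0.0, 0.0, 1.0, -0.0]
contact_force: [-0.7, -0.2, -0.9]
gripper_width: 0.755
grasp_force: 66.5
```

play_rows:
  series:
    - [[0,0,-0.001,0,0,0,0.5],[0,0,0,0,0,0,0.5]]

```text
time: 17.2
tool_pos: [0.5205, 0.1384, 0.0292]
tool_rot: [-0.0, 0.0, 1.0, -0.0]
contact_force: [0.8, -0.8, -1.2]
gripper_width: 0.755
grasp_force: 66.5
```

play_rows:
  series:
    - [[0,0,-0.001,0,0,0,0.5],[0,0,0,0,0,0,0.5]]

```text
time: 17.4
tool_pos: [0.5207, 0.1384, 0.0291]
tool_rot: [-0.0, 0.0, 1.0, -0.0]
contact_force: [-3.0, 0.0, 4.0]
gripper_width: 0.752
grasp_force: 67.2
```

play_rows:
  series:
    - [[0,0,0,0,0,0,0.85],[0,0,0,0,0,0,0.95],[0,0,0,0,0,0,1],[0,0,0,0,0,0,1],[0,0,0.03,0,0,0,1],[0,0,0.045,0,0,0,1],[0,0,0.045,0,0,0,1],[-0.004,-0.038,0,0,0,0,1],[-0.004,-0.038,0,0,0,0,1],[-0.004,-0.038,0,0,0,0,1]]

```text
time: 18.4
tool_pos: [0.5086, 0.0235, 0.149]
tool_rot: [0.001, -0.0, 1.0, -0.0]
contact_force: [0.4, 0.1, -0.3]
gripper_width: 0.999
grasp_force: 0.0
```

play_rows:
  series:
    - [[-0.004,-0.038,0,0,0,0,1],[-0.004,-0.038,0,0,0,0,1],[-0.004,-0.038,0,0,0,0,1],[-0.004,-0.038,0,0,0,0,1],[-0.004,-0.038,0,0,0,0,1],[-0.004,-0.038,0,0,0,0,1],[-0.004,-0.0395,0,0,0,0,1],[0,0,0,0,0,0,1],[0,0,0,0,0,0,1]]

```text
time: 19.3
tool_pos: [0.4803, -0.2435, 0.1481]
tool_rot: [-0.0, 0.001, 1.0, 0.0]
contact_force: [0.0, -0.2, 0.2]
gripper_width: 1.0
grasp_force: 0.0
```

```bash
python3 - <<'E'
from ov import *
s=manip.state();print(s['tool_pos'])
t=grab('top','t3.png')
C=[((.5206,.138),.033,.066,(0,255,0)),((.6178,.2968),.027,.008,(0,255,255))]
crop(t,(195,150,295,225),8,C,'t3c.png')
E
```

```text
[ 0.48031944 -0.24352116  0.14810168]
```

View pics/t3c.png

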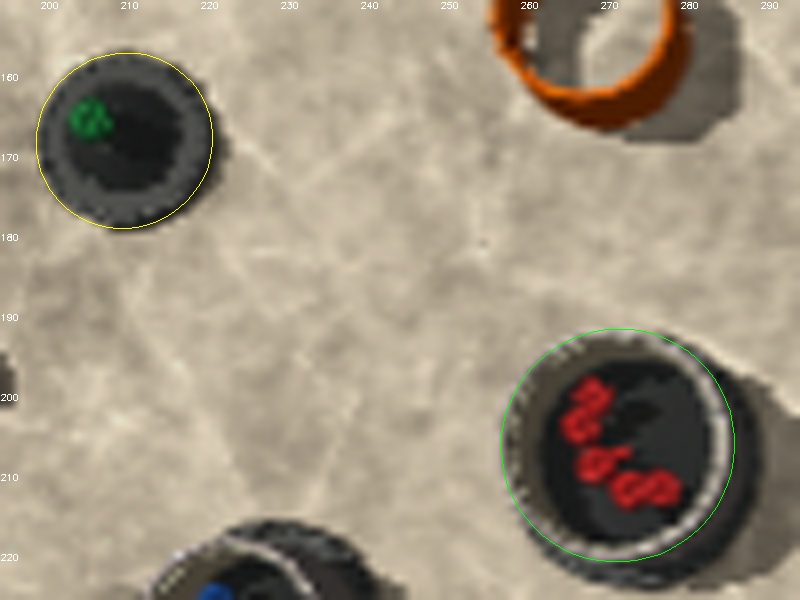

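Large ring is seated (rim centred at (271,206), matching the outline); the small base outline fits at (210,167). Now the small ring.

play_rows:
  series:
    - [[0,0,-0.04,0,0,0,1],[0,0,-0.04,0,0,0,1],[0,0,-0.035,0,0,0,1],[0,0,-0.022,0,0,0,1],[0,0,0,0,0,0,0.4],[0,0,0,0,0,0,0.3],[0,0,0,0,0,0,0.3],[0,0,0,0,0,0,0.3],[0,0,0,0,0,0,0.3],[0,0,0,0,0,0,0.3]]

```text
time: 20.35
tool_pos: [0.4824, -0.2439, 0.0138]
tool_rot: [0.002, 0.0, 1.0, -0.001]
contact_force: [-0.0, 1.0, 6.7]
gripper_width: 0.467
grasp_force: 61.0
```

play_rows:
  series:
    - [[0,0,0,0,0,0,0.75],[0,0,0,0,0,0,0.75],[0,0,0,0,0,0,0.75],[0,0,0,0,0,-8,0.75],[0,0,0,0,0,-8,0.75],[0,0,0,0,0,-8,0.75],[0,0,0,0,0,-8,0.75],[0,0,0,0,0,-8,0.75],[0,0,0,0,0,-8,0.75],[0,0,0,0,0,-8,0.75]]

```text
time: 21.35
tool_pos: [0.4802, -0.2429, 0.0109]
tool_rot: [-0.0, 0.472, 0.881, 0.0]
contact_force: [0.6, 0.1, -0.3]
gripper_width: 0.751
grasp_force: 0.0
```

play_rows:
  series:
    - [[0,0,0,0,0,-8,0.75],[0,0,0,0,0,-8,0.75],[0,0,0,0,0,-8,0.75],[0,0,0,0,0,-8,0.75],[0,0,0,0,0,-2,0.75],[0,0,0,0,0,0,0.3],[0,0,0,0,0,0,0.3],[0,0,0,0,0,0,0.3],[0,0,0,0,0,0,0.3],[0,0,0,0,0,0,0.3]]

```text
time: 22.35
tool_pos: [0.4807, -0.2432, 0.0114]
tool_rot: [0.0, 0.707, 0.707, -0.0]
contact_force: [0.5, 0.3, 1.6]
gripper_width: 0.486
grasp_force: 60.6
```

play_rows:
  series:
    - [[0,0,0.03,0,0,0,0.3],[0,0,0.045,0,0,0,0.3],[0,0,0.05,0,0,0,0.3],[0.01,0.0385,0,0,0,0,0.3],[0.01,0.0385,0,0,0,0,0.3],[0.01,0.0385,0,0,0,0,0.3],[0.01,0.0385,0,0,0,0,0.3],[0.01,0.0385,0,0,0,0,0.3],[0.01,0.0385,0,0,0,0,0.3],[0.01,0.0385,0,0,0,0,0.3]]

```text
time: 23.35
tool_pos: [0.5504, 0.0281, 0.1358]
tool_rot: [-0.0, 0.707, 0.707, -0.0]
contact_force: [0.3, -1.6, -0.7]
gripper_width: 0.481
grasp_force: 60.8
```

play_rows:
  series:
    - [[0.01,0.0385,0,0,0,0,0.3],[0.01,0.0385,0,0,0,0,0.3],[0.01,0.0385,0,0,0,0,0.3],[0.01,0.0385,0,0,0,0,0.3],[0.01,0.0385,0,0,0,0,0.3],[0.01,0.0385,0,0,0,0,0.3],[0.007,0.0395,0,0,0,0,0.3],[0,0,0,0,0,0,0.3]]

```text
time: 24.15
tool_pos: [0.6172, 0.3012, 0.1355]
tool_rot: [-0.001, 0.706, 0.709, 0.0]
contact_force: [-0.0, -0.5, -0.2]
gripper_width: 0.483
grasp_force: 60.8
```

play_rows:
  series:
    - [[0,0,-0.02,0,0,0,0.3],[0,0,-0.02,0,0,0,0.3],[0,0,-0.02,0,0,0,0.3],[0,0,0,0,0,0,0.3],[0,0,0,0,0,0,0.3]]

```text
time: 24.65
tool_pos: [0.6171, 0.2963, 0.0757]
tool_rot: [-0.0, 0.707, 0.707, -0.001]
contact_force: [0.5, -0.0, -1.2]
gripper_width: 0.484
grasp_force: 60.8
```

```bash
python3 - <<'E'
from ov import *
s=manip.state();print(s['tool_pos'],s['contact_force'])
d=grab('side');p=s['tool_pos']
b=np.array([.6178,.2968,0]);hb=p[2]-.0115
c,r=proj(d,b[None])[0].astype(int)
crop(d,(c-45,r-50,c+45,r+20),8,[(b,.027,.008,(0,255,255)),(p,.021,hb,(0,255,0)),(p,.021,hb+.046,(0,255,0))],'s3c.png')
E
```

```text
[0.61707373 0.29631702 0.075723  ] [ 0.53283626 -0.02975052 -1.1510309 ]
```

View pics/s3c.png

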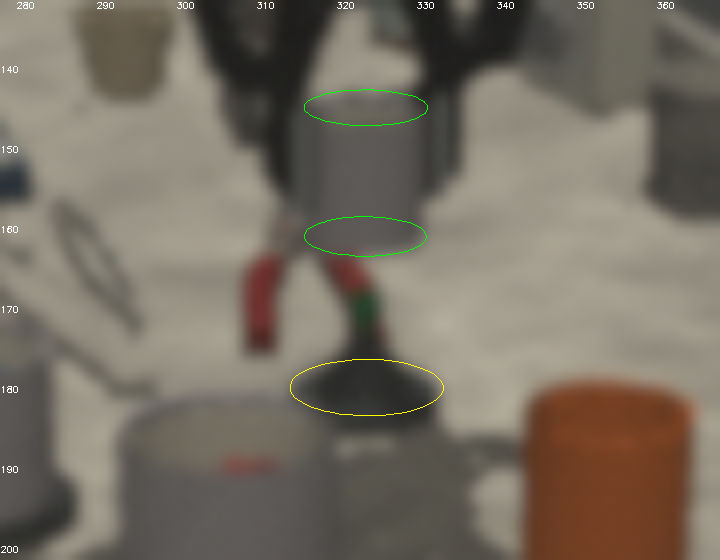

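Ring and base both deviate alike; it is centred over the green wax. Lowering.

play_rows:
  series:
    - [[0,0,-0.01,0,0,0,0.3],[0,0,-0.01,0,0,0,0.3],[0,0,-0.01,0,0,0,0.3],[0,0,-0.01,0,0,0,0.3],[0,0,-0.005,0,0,0,0.3],[0,0,-0.003,0,0,0,0.3],[0,0,-0.002,0,0,0,0.3],[0,0,0,0,0,0,0.3]]

```text
time: 25.5
tool_pos: [0.6176, 0.297, 0.0263]
tool_rot: [-0.0, 0.707, 0.707, 0.0]
contact_force: [0.3, -0.7, -0.2]
gripper_width: 0.479
grasp_force: 60.8
```

play_rows:
  series:
    - [[0,0,-0.001,0,0,0,0.3],[0,0,-0.001,0,0,0,0.3],[0,0,-0.001,0,0,0,0.3],[0,0,0,0,0,0,0.3]]

```text
time: 25.9
tool_pos: [0.6175, 0.2969, 0.0233]
tool_rot: [-0.0, 0.707, 0.707, -0.0]
contact_force: [0.0, 0.3, -0.7]
gripper_width: 0.484
grasp_force: 60.8
```

play_rows:
  series:
    - [[0,0,-0.001,0,0,0,0.3],[0,0,-0.001,0,0,0,0.3],[0,0,0,0,0,0,0.3]]

```text
time: 26.2
tool_pos: [0.6174, 0.2969, 0.021]
tool_rot: [-0.0, 0.707, 0.707, -0.0]
contact_force: [-0.5, 0.4, 0.0]
gripper_width: 0.478
grasp_force: 60.8
```

play_rows:
  series:
    - [[0,0,-0.001,0,0,0,0.3],[0,0,0,0,0,0,0.3]]

```text
time: 26.4
tool_pos: [0.6175, 0.2969, 0.0201]
tool_rot: [-0.0, 0.707, 0.707, -0.0]
contact_force: [0.2, 0.0, -1.2]
gripper_width: 0.481
grasp_force: 60.8
```

play_rows:
  series:
    - [[0,0,-0.001,0,0,0,0.3],[0,0,0,0,0,0,0.3]]

```text
time: 26.6
tool_pos: [0.6177, 0.297, 0.0195]
tool_rot: [0.0, 0.707, 0.707, 0.0]
contact_force: [-0.2, -0.9, 0.4]
gripper_width: 0.483
grasp_force: 61.0
```

Touching the flange at grasp height + 8 mm. Release and retreat.

play_rows:
  series:
    - [[0,0,0,0,0,0,0.7],[0,0,0,0,0,0,0.9],[0,0,0,0,0,0,1],[0,0,0,0,0,0,1],[0,0,0.03,0,0,0,1],[0,0,0.045,0,0,0,1],[0,0,0.045,0,0,0,1],[-0.01,0.04,0.03,0,0,0,1],[-0.01,0.04,0.03,0,0,0,1],[-0.01,0.04,0,0,0,0,1]]

```text
time: 27.6
tool_pos: [0.5903, 0.4177, 0.2057]
tool_rot: [0.002, 0.708, 0.706, 0.005]
contact_force: [1.5, -0.4, 0.6]
gripper_width: 0.999
grasp_force: 0.0
```

play_rows:
  series:
    - [[-0.02,0.04,0,0,0,0,1],[-0.02,0.04,0,0,0,0,1],[0,0,0,0,0,0,1],[0,0,0,0,0,0,1]]

```text
time: 28.0
tool_pos: [0.5472, 0.4961, 0.1978]
tool_rot: [0.0, 0.707, 0.708, -0.0]
contact_force: [-0.6, 0.2, -0.4]
gripper_width: 0.996
grasp_force: 0.0
```

```bash
python3 - <<'E'
from ov import *
print(manip.state()['tool_pos'])
t=grab('top');s=grab('side')
crop(t,(192,145,302,250),5,[((.6178,.2968),.021,.054,(0,255,0)),((.6178,.2968),.027,.008,(0,255,255))],'a.png')
crop(s,(240,140,370,230),2,[],'b.png')
a=cv2.imread('pics/a.png');b=cv2.imread('pics/b.png');c=np.zeros((a.shape[0],a.shape[1]+b.shape[1],3),np.uint8)
c[:,:a.shape[1]]=a;c[:b.shape[0],a.shape[1]:]=b;cv2.imwrite('pics/end.png',c[:600,:800]);print(c.shape)
E
```

```text
[0.54724856 0.49610225 0.19784691]
(525, 810, 3)
```

View pics/end.png

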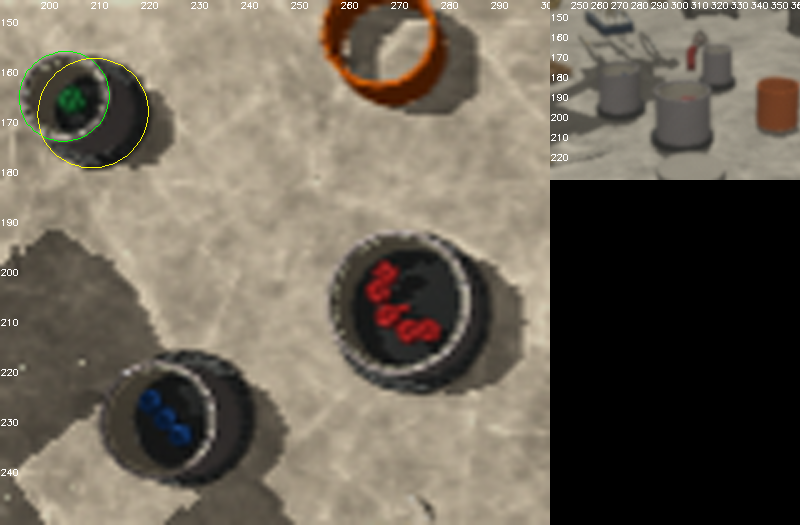

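All three rings stand upright and seated (rims at about (203,165), (222,229) and (270,206)), and the arm is clear. Handing in.

```bash
python3 -c "
from plant import manip
print(manip.job_done())"
```

```text
the job is handed in; nothing more can be done
None
```

I lowered all three rings gently onto the bases of their own size and handed the job in at about 28 s; the last pictures show them seated and upright, but no verdict came back.

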